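Hold the tamper to the air jet

ROBOT

A 7-joint arm with a two-finger parallel gripper is mounted at the origin on the work surface. World frame = base frame: x ahead of the robot, y to its left, z up, the work surface at z = 0. Lengths are in m, angles in rad, forces in N, time in s.
With the tool pointing down it reaches from about 0.4 to 0.85 m from the base axis. Payload 10.4 kg.
Tool frame: the origin (TCP) lies on the centre line of the jaws, within the pads' length; the fingertips stand 14 mm ahead of it and the grasp point (between the pads) lies 5 mm behind it (tip_reach is the z of the fingertips in the tool frame, in m); z points along the fingers, x is the direction in which the jaws open and shut, and the axes are right-handed (so a half turn about z gives the same grasp; the last joint's range is limited). The gripper opens to 87 mm and grips with 3 to 60 N. Pads are 19 mm wide; open, the fingers measure 117 mm over their backs; the gripper's body (75 mm by 190 mm) begins 51 mm behind the grasp point.
Start: joints at [1.141, 0.332, -0.065, 1.46, 0.022, 1.35, -0.088], TCP at [0.247, -0.574, 0.237] pointing down, gripper open.
Joint ranges: [-2.6, 2.6], [-0.5, 2.12], [-1.47, 1.34], [0.16, 2.42], [-1.27, 4.41], [0.06, 2.06], [-2.6, 2.6]. Speed limits (rad/s): [2.22, 2.22, 2.79, 2.79, 3.14, 3.14, 3.14].

INTERFACE

Orientations are given as a unit quaternion [x, y, z, w].
In Python, from bench import * gives the robot as it stands.
- The arm moves only by the tool carry_out, never from a script. Its argument "rows" is a list of rows, each a list of 5 numbers: the closure, from -1 (fully open) to 1 (shut), so that 0 is half open, then the shift along the tool's x, y, z in units of 30 mm (1.0 is 30 mm), then the turn about the tool's z in units of 5 degrees (1.0 is 5 degrees). In form: [[jaw, x, y, z, turn], ...]. A call has 1 to 20 rows; each row shifts and turns the pose as measured when the row begins, along the tool's axes as they then stand; what a row does not reach is not made up. A row lasts 1/12 s, in which the tool goes at most 41.7 mm and 7.16 degrees, less where a joint would pass 70% of its speed; a pose out of reach is approached as far as the arm can. A call is refused whole if a number of a shift passes 1 or a number of a turn 1, either way. A call with a gripper value outside its range is refused whole. The fingers move at their own pace and stop on an object; "force" is the grip in N (left out, the last holds). Time passes only in rows, so rows that do not move let the fingers close. It gives the time, the measured TCP pose, the force and the opening at its end, in the units of the state.
- read_state(): the state, without advancing time (a new reading comes with each control period).
- camera(name): name is "scene" or "top" or "wrist"; returns the picture (400x640x3 uint8, blue, green, red); there is no depth.
- camera_info(name): a dict with "fx", "fy", "cx", "cy" (pixels), "extrinsics" (4x4, takes a point from camera to world coordinates); the wrist camera has in their place "tool_from_camera" (4x4, takes a point from camera to tool coordinates, whose origin is the TCP and whose axes are the tool frame's). Camera axes: x right, y down, z forward; pixel columns grow to the right and rows downward; lengths in m; the calibration is good to about 2 mm. The wrist camera is an equidistant fisheye: a pixel r from the principal point sees the ray r / f radians off the axis. A picture is of the moment at which its call begins: read the wrist's pose just before it. camera_info takes no time and is no camera call.
- close_job(): hands the job in, once; it reports no verdict.
Trained networks look in the newest picture that a camera, given by its name, has taken for a name from the list of things; names that differ only in an ending like _2 or _b are one class to them, and where a whole thing is asked for, a point or a joint stands for the part that bears it (a point fixed in the world has none). Each returns a list of dicts, best first, with "conf" (0 to 1); they miss things now and then, are a little off and sometimes report something else, mostly with a low value. They report only what shows in the picture. A call takes as long as a camera call. They do not tell look-alikes from the thing itself.
- recognise(query, camera): "box" ([centre column, centre row, width, height] in pixels, round what is visible of it).
- silhouettes(query, camera): "mask" (400x640 bool, what is visible of it) and "box" ([centre column, centre row, width, height] in pixels, round what is visible of it).
- pinpoint(query, camera): "xy" ([column, row] in pixels: a listed point, or the origin of a listed thing).
The state is a dict: "time": time; "joint_positions": joint angles; "joint_vel": joint speeds; "joint_torque": joint torques, N m; "ee_pos": TCP position; "eef_rot": TCP orientation; "ft_force": force on the tool from outside, world axes, zero at the start; "torque": the same for the moment, N m; "width": finger opening in m.
Only numpy, scipy, OpenCV 4.12 (cv2) and the standard library are available. Lean on these libraries where they do the work, as an engineer would, in place of code of your own. Each camera call takes 0.05 s, during which the arm holds its last target. There are 200 camera calls.

TASK

Clean the wooden tamper at the air blow-off: first turn the red valve handle to half open (45 degrees between shut and fully open). Then draw the tamper up out of its black holder in the drawer, lean it over and hold it raised in front of the orange nozzle, its flat foot squarely facing the nozzle, centred on it and about 5 cm away. Finish while still holding it there; leave the valve half open and do not disturb the drawer, the holder or the other things.

Things in the scene. Friction and masses are not known exactly. Their poses are not given: they have to be found in the camera images.
- valve (a joint): opening angle of the ball valve, rad: 0 shut (handle bar across the copper pipe), pi/2 fully open (bar along the pipe). Opening turns the handle counter-clockwise seen from above. Friction (about 0.08 N m) keeps it where it is left; no spring. It starts shut or a little open (0 to 0.35).
- valve_grip (a point): the valve's red bar handle, 50 mm long, 12 mm wide, 26 mm tall, upright turning axis; the point is its middle, on the turning axis, 89 mm above the table, 13 mm below the bar's top. Own x axis lies along the bar (a white mark on the +x end) and turns with it, z is up. Brass valve body below it reaches 61 mm above the table, 28 mm under the point. The station is bolted down.
- tamper_center (a point): the dark wooden coffee tamper, upright in its holder at the start: 100 mm tall, round about its own z axis, which runs from foot to handle top. Flat round foot 52 mm across and 20 mm thick, narrow neck 22 mm, plain round handle 32 mm across from 44 to 92 mm above the foot's face; 100 to 210 g. The point is on the axis half-way up, 50 mm above the foot's face.
- tamper_foot (a point): centre of the flat foot face of the tamper (its underside while it stands)
- tamper_top (a point): centre of the top of the tamper's handle, 100 mm along its z axis from the foot
- holder_mouth (a point): centre of the rim of the black steel holder the tamper stands in: 74 mm outside, bore 57 mm, the tamper's foot stands 18 mm deep in it. It is 30 mm tall and stands loose (450 g) on the drawer's floor, in the left or right half of the drawer.
- nozzle_tip (a point): mouth of the orange air nozzle (cone 45 mm long, 10 mm across at its mouth) at the head of a dark post, 147 mm above the table. Own z is the way the air blows: up at 45 degrees, and in plan along the copper pipe over the valve, roughly towards the shelf (the tamper leans sideways as the robot sees it). Own x is level. The post and the valve stand 130 mm apart on a 130 by 220 mm grey base.
- drawer (a joint): how far the birch plywood drawer has slid since the start, m: 0 at the start, positive is farther out. It slides under about 5 N.
- drawer_front (a point): middle of the top edge of the drawer's front board, which is 312 mm wide and whose top is 104 mm above the table. Own x axis points into the drawer. The drawer sticks 150 to 190 mm out of the shelf (shelf top 140 mm above the table); the drawer's side walls are 100 mm above the table and its floor 58 mm.
- scoop: small aluminium scoop standing in the other half of the drawer, 32 mm tall; leave it alone. A cream canister (90 mm across, 120 mm tall) and a glass mug stand on the shelf top; leave them, too.
Things that resemble listed ones, but are neither listed nor needed, are in the scene too. Of the things like the part that bears tamper_center, leave any that is pink or purple; of the rest the larger one is meant.

How it is judged:
By the outcome, as a careful person would: the job done as asked, in the order asked, and still so for the second after the job is handed in, while the arm keeps its last pose, push and grip.
It also fails if it takes over 48 s, if anything falls off the work surface, if the arm or the gripper's body presses on something with over 40 N, if the wrist force passes 120 N, or if a joint passes its speed limit or range.

## Working session

There is one attempt and no reset: what is moved stays moved. The work goes in short steps, Python scripts to look and compute and a tool call to move; the robot and the scene stay as the last step left them, time stands still between calls to the robot, and variables do not carry over. Pictures are saved under pics/ and viewed, about 8 in all and at most 12, crops included, and the job is handed in when it is done.

Besides the shell and the picture viewer there is one more tool, called after "Request:" in YAML: its name, and indented under it one key for each argument. carry_out: Moves the arm, as the interface text tells. Its arguments: {"type":"object","properties":{"rows":{"type":"array","items":{"type":"array","items":{"type":"number"}}},"force":{"type":"number"}},"required":["rows"]}

```bash
ls; mkdir -p pics; cat > h.py <<'E'
from bench import *
import numpy as np, cv2
from scipy.spatial.transform import Rotation as R
def ray(cam,uv,st=None):
    i=camera_info(cam)
    u=(uv[0]-i["cx"])/i["fx"]; v=(uv[1]-i["cy"])/i["fy"]
    if cam=="wrist":
        r=np.hypot(u,v); d=np.array([u/r*np.sin(r),v/r*np.sin(r),np.cos(r)]) if r>1e-9 else np.array([0,0,1.])
        T=np.array(i["tool_from_camera"]); st=st or read_state()
        W=np.eye(4); W[:3,:3]=R.from_quat(st["eef_rot"]).as_matrix(); W[:3,3]=st["ee_pos"]
        T=W@T
    else:
        d=np.array([u,v,1.]); T=np.array(i["extrinsics"])
    d=T[:3,:3]@d
    return T[:3,3],d/np.linalg.norm(d)
def atz(cam,uv,z,st=None):
    o,d=ray(cam,uv,st); return o+d*(z-o[2])/d[2]
def tri(rs):
    A=0;b=0
    for o,d in rs:
        P=np.eye(3)-np.outer(d,d); A=A+P; b=b+P@o
    p=np.linalg.solve(A,b)
    return p,[np.linalg.norm((np.eye(3)-np.outer(d,d))@(p-o)) for o,d in rs]
E
python3 - <<'E'
from h import *
np.set_printoptions(precision=3,suppress=True)
a=camera("scene");b=camera("top")
cv2.imwrite("pics/s.png",a);cv2.imwrite("pics/t.png",b)
zs={"valve_grip":.089,"tamper_center":None,"tamper_foot":None,"tamper_top":None,"holder_mouth":.088,"nozzle_tip":.147,"drawer_front":.104,"scoop":.058}
for n,z in zs.items():
    for c in("scene","top"):
        for p in pinpoint(n,c)[:4]:
            zz=z if z else {"tamper_center":.12,"tamper_foot":.07,"tamper_top":.17}[n]
            print(n,c,np.round(p["xy"],1),round(p["conf"],2),atz(c,p["xy"],zz))
for c in("scene","top"):print(c,np.array(camera_info(c)["extrinsics"])[:3,3])
s=read_state();print(s["time"],s["ee_pos"],s["eef_rot"],s["width"]);print(camera_info("wrist"))
E
```

```text
pics
valve_grip scene [268.  229.2] 0.42 [ 0.589 -0.155  0.089]
valve_grip top [363.9 166.3] 0.55 [ 0.59  -0.154  0.089]
tamper_center scene [384.6 222.8] 0.83 [0.586 0.109 0.12 ]
tamper_center scene [325.1 209.6] 0.81 [ 0.551 -0.025  0.12 ]
tamper_center scene [323.3 240.1] 0.61 [ 0.641 -0.028  0.12 ]
tamper_center scene [373.6 203.8] 0.4 [0.528 0.088 0.12 ]
tamper_center top [246.  169.5] 0.81 [0.577 0.111 0.12 ]
tamper_center top [307.7 217.4] 0.56 [ 0.47  -0.025  0.12 ]
tamper_center top [253.9 231.7] 0.55 [0.44  0.091 0.12 ]
tamper_center top [309.9 180.5] 0.47 [ 0.552 -0.03   0.12 ]
tamper_foot scene [384.2 230.7] 0.98 [0.567 0.116 0.07 ]
tamper_foot scene [323.6 221.9] 0.97 [ 0.546 -0.028  0.07 ]
tamper_foot scene [326.6 244.6] 0.55 [ 0.614 -0.02   0.07 ]
tamper_foot top [309.5 218.4] 0.82 [ 0.473 -0.029  0.07 ]
tamper_foot top [307.2 181.3] 0.64 [ 0.56  -0.024  0.07 ]
tamper_foot top [251.3 171.9] 0.55 [0.583 0.106 0.07 ]
tamper_foot top [255.3 231.7] 0.48 [0.444 0.094 0.07 ]
tamper_top scene [386.7 203.1] 0.96 [0.573 0.109 0.17 ]
tamper_top scene [328.2 191.5] 0.9 [ 0.542 -0
[... 569 characters left out ...]
  0.147]
nozzle_tip top [413.7 163.1] 0.48 [ 0.584 -0.254  0.147]
drawer_front scene [411.2 204. ] 0.93 [0.51  0.181 0.104]
drawer_front top [209.7 203.2] 0.56 [0.505 0.192 0.104]
scoop top [185.1 171. ] 0.97 [0.588 0.264 0.058]
scoop top [246.3 164.8] 0.36 [0.602 0.12  0.058]
scene [ 1.238 -0.035  0.867]
top [ 0.372 -0.037  1.038]
0.9 [ 0.247 -0.574  0.237] [ 0.835 -0.55   0.     0.   ] 0.08736116873862113
{'fx': 309.70691628693146, 'fy': 309.70691628693146, 'cx': 314.5797255819003, 'cy': 198.04281181833463, 'tool_from_camera': array([[ 1.   ,  0.001, -0.001,  0.   ],
       [-0.   ,  0.957,  0.289, -0.079],
       [ 0.001, -0.289,  0.957, -0.149],
       [ 0.   ,  0.   ,  0.   ,  1.   ]])}
```

```bash
python3 - <<'E'
import cv2
a=cv2.imread("pics/s.png");b=cv2.imread("pics/t.png")
x=cv2.resize(a[150:290,180:460],(800,400),interpolation=2)
y=cv2.resize(b[130:260,150:460],(800,335),interpolation=2)[:200*2]
import numpy as np
cv2.imwrite("pics/c1.png",np.vstack([x,y])[:735]) if 0 else cv2.imwrite("pics/c1.png",cv2.resize(np.vstack([x,y]),(653,600)))
E
```

```text
(no output)
```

View pics/c1.png

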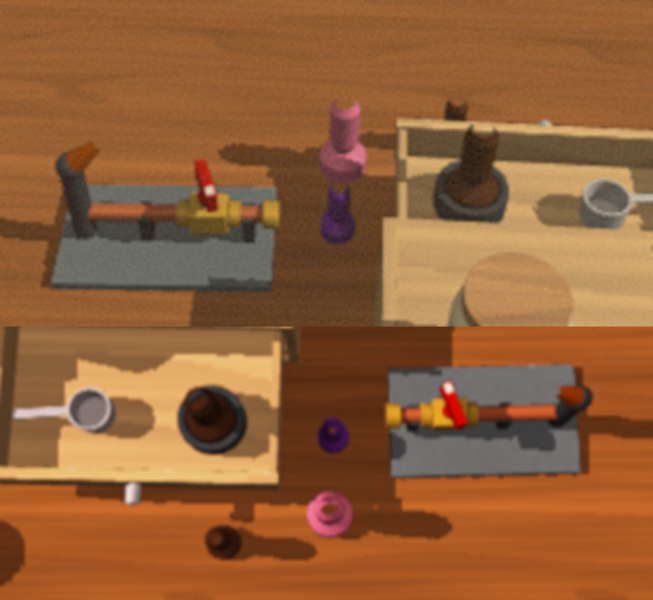

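View pics/s.png

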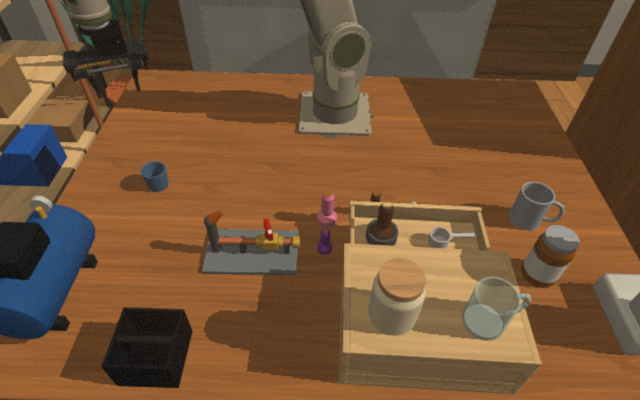

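The networks report four tampers. In the top view they are brown in the holder at (246,169), small brown outside the drawer at (254,231), pink at (308,217) and purple at (310,180). The one meant is the larger brown one in the black holder; the enlarged crop confirms this. The valve's white mark points to +x and a little to +y, so it starts slightly open. I'll go above the valve first.

Request:
carry_out:
  rows:
    - [-1, -0.52, -1, 0, 0]
    - [-1, -0.52, -1, 0, 0]
    - [-1, -0.52, -1, 0, 0]
    - [-1, -0.52, -1, 0, 0]
    - [-1, -0.52, -1, 0, 0]
    - [-1, -0.52, -1, 0, 0]
    - [-1, -0.52, -1, 0, 0]
    - [-1, -0.52, -1, 0, 0]
    - [-1, -0.52, -1, 0, 0]
    - [-1, -0.52, -1, 0, 0]
    - [-1, -0.52, -1, 0, 0]
    - [-1, -0.52, -1, 0, 0]
    - [-1, -0.52, -1, 0, 0]
    - [-1, -0.52, -1, 0, 0]
    - [-1, -0.52, -1, 0, 0]
    - [-1, -0.52, -1, 0, 0]

```text
time: 2.23
ee_pos: [0.5996, -0.1462, 0.2361]
eef_rot: [0.83, -0.557, 0.002, 0.003]
ft_force: [0.5, 0.5, 0.3]
width: 0.0872
```

```bash
cat > m.py <<'E'
from h import *
np.set_printoptions(precision=4,suppress=True)
def tool(st):
    m=R.from_quat(st["eef_rot"]).as_matrix()
    print("pos",np.array(st["ee_pos"]),"yaw x",round(np.degrees(np.arctan2(m[1,0],m[0,0])),1),"z",m[:,2],"w",round(st["width"],4),"F",np.array(st["ft_force"]),"t",round(st["time"],2))
    return m
E
python3 - <<'E'
from m import *
st=read_state();a=camera("wrist");tool(st)
cv2.imwrite("pics/w1.png",a)
def axis(mask,cam,z,st):
    c=max(cv2.findContours(mask.astype(np.uint8),0,1)[0],key=cv2.contourArea)
    P=np.array([atz(cam,p[0],z,st)[:2] for p in c]); 
    (cx,cy),(w,h),an=cv2.minAreaRect((P*1000).astype(np.float32))
    return (cx,cy),(w,h),an
for n,z in (("valve_grip",.089),("nozzle_tip",.147)):
    for p in pinpoint(n,"wrist")[:2]: print(n,p["xy"],p["conf"],atz("wrist",p["xy"],z,st))
hsv=cv2.cvtColor(a,cv2.COLOR_BGR2HSV)
for p in silhouettes("valve_grip","wrist")[:1]:
    print(p["box"],p["conf"]);print(axis(p["mask"],"wrist",.102,st))
red=((hsv[...,0]<6)|(hsv[...,0]>174))&(hsv[...,1]>170)&(hsv[...,2]>60)
print(red.sum(),axis(red,"wrist",.102,st))
E
```

```text
pos [ 0.5996 -0.1462  0.2361] yaw x -67.8 z [ 0.0003 -0.0067 -1.    ] w 0.0872 F [0.5055 0.4533 0.3328] t 2.23
valve_grip [319.1, 203.7] 0.59 [ 0.5864 -0.1574  0.089 ]
nozzle_tip [416.5, 256.6] 0.56 [ 0.59   -0.2499  0.147 ]
[318.9, 201.6, 19.1, 50.6] 0.74
((591.1932983398438, -153.96270751953125), (53.500938415527344, 17.228145599365234), 22.09783172607422)
562 ((590.5662231445312, -153.7218475341797), (52.541160583496094, 16.292875289916992), 22.22968101501465)
```

View pics/w1.png

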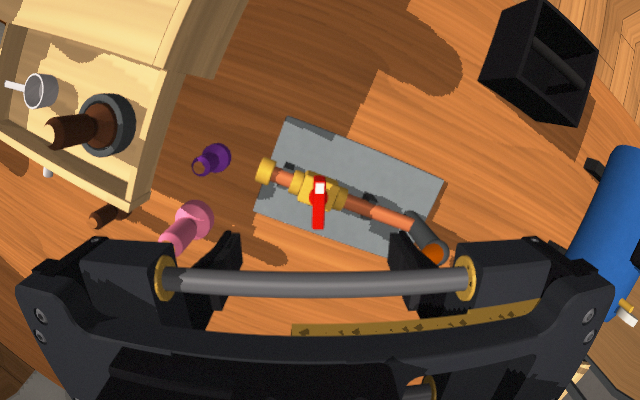

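Wrist view: red bar at (319,203), white end at (320,183); pipe from (265,170) to (412,222), base long edge from (288,116) to (447,182). I'll get the pipe direction from these.

```bash
python3 - <<'E'
from m import *
st=read_state()
a=cv2.imread("pics/w1.png");hsv=cv2.cvtColor(a,cv2.COLOR_BGR2HSV)
def ang(p,q,cam,z):
    d=atz(cam,q,z,st)-atz(cam,p,z,st);return np.degrees(np.arctan2(d[1],d[0]))%180
# grey base mask in wrist and top
for cam,f,roi in(("wrist","pics/w1.png",(100,275,240,460)),("top","pics/t.png",(140,210,325,430))):
    im=cv2.imread(f);h=cv2.cvtColor(im,cv2.COLOR_BGR2HSV)
    m=np.zeros(h.shape[:2],bool);r=roi
    m[r[0]:r[1],r[2]:r[3]]=((h[...,1]<60)&(h[...,2]>60)&(h[...,2]<175))[r[0]:r[1],r[2]:r[3]]
    m=cv2.morphologyEx(m.astype(np.uint8),cv2.MORPH_OPEN,np.ones((3,3)))
    c=max(cv2.findContours(m,0,1)[0],key=cv2.contourArea)
    P=np.array([atz(cam,p[0],.012,st)[:2]*1000 for p in c],np.float32)
    print(cam,cv2.minAreaRect(P))
    cp=(h[...,0]>5)&(h[...,0]<16)&(h[...,1]>110)&(h[...,2]>120)
print("edge far",ang((288,116),(447,182),"wrist",.012),"pipe",ang((265,170),(412,222),"wrist",.045))
# yellow end cap & orange via top: 
for n in("valve_grip","nozzle_tip"):
  pass
v=np.array([.5905,-.154])
for N in([.587,-.250],[.590,-.2499],[.584,-.254]):
    d=v-N;print(np.degrees(np.arctan2(d[1],d[0])))
E
```

```text
wrist ((621.53125, -199.67727661132812), (64.42475128173828, 219.16139221191406), 1.214182734489441)
top ((554.6131591796875, -201.426513671875), (61.11934280395508, 217.9129180908203), 1.3236900568008423)
edge far 91.17741152047914 pipe 92.33686177065118
87.91201616727663
89.70127601481735
86.28100602684192
```

Pipe direction is about 91.2°, so the shut bar lies at 1.2°. The bar is at 22.2° (valve about 0.36) and the target is 46.2°. I'm keeping the grasp high so the gripper body clears the nozzle head.

Request:
carry_out:
  rows:
    - [-1, 0.13, 0.38, 0.3, 0]
    - [-1, 0, 0, 0.9, 0]
    - [-1, 0, 0, 0.9, 0]
    - [-1, 0, 0, 0.9, 0]
    - [-1, 0, 0, 0.9, 0]
    - [-1, 0, 0, 0.4, 0]
    - [-1, 0, 0, 0, 0]

```text
time: 3.02
ee_pos: [0.5868, -0.1678, 0.105]
eef_rot: [0.827, -0.562, 0.005, 0.005]
ft_force: [0.5, -0.7, 0.0]
width: 0.0867
```

```bash
python3 -c "
from m import *
tool(read_state())"
```

```text
pos [ 0.5868 -0.1678  0.105 ] yaw x -68.4 z [ 0.0036 -0.0137 -0.9999] w 0.0867 F [ 0.4538 -0.6585  0.0174] t 3.02
```

Request:
carry_out:
  rows:
    - [-1, -0.38, -0.28, 0.15, 0.1]
    - [-1, 0, 0, 0.03, 0]

```text
time: 3.18
ee_pos: [0.5899, -0.1565, 0.1005]
eef_rot: [0.823, -0.568, 0.005, 0.005]
ft_force: [0.0, 2.2, 0.4]
width: 0.0875
```

```bash
python3 -c "
from m import *
tool(read_state())"
```

```text
pos [ 0.5899 -0.1565  0.1005] yaw x -69.2 z [ 0.0031 -0.0146 -0.9999] w 0.0875 F [0.0105 2.2433 0.3662] t 3.18
```

Request:
carry_out:
  rows:
    - [0.3, -0.06, 0, 0, -0.2]
    - [1, 0, 0, 0, 0]
    - [1, 0, 0, 0, 0]
    - [1, 0, 0, 0, 0]
    - [1, 0, 0, 0, 0]
    - [1, 0, 0, 0, 0]
    - [1, 0, 0, 0, 0]
    - [1, 0, 0, 0, 0]
  force: 20

```text
time: 3.85
ee_pos: [0.5911, -0.1596, 0.107]
eef_rot: [0.828, -0.561, 0.01, 0.005]
ft_force: [0.6, -0.2, -0.7]
width: 0.0419
```

```bash
python3 -c "
from m import *
tool(read_state())"
```

```text
pos [ 0.5911 -0.1596  0.107 ] yaw x -68.2 z [ 0.0104 -0.0188 -0.9998] w 0.0419 F [ 0.5595 -0.1668 -0.7015] t 3.85
```

Request:
carry_out:
  rows:
    - [1, -0.12, 0, 0.12, 0]
    - [1, -0.02, 0, 0.05, 0]
    - [1, 0, 0, 0.05, 0]
    - [1, 0, 0, 0.04, 0]
    - [1, 0, 0, 0.03, 0]
    - [1, 0, 0, 0.03, 0]
    - [1, 0, 0, 0.03, 0]

```text
time: 4.43
ee_pos: [0.5894, -0.1553, 0.0977]
eef_rot: [0.828, -0.561, 0.01, 0.005]
ft_force: [-4.7, 0.9, 10.4]
width: 0.0119
```

```bash
python3 -c "
from m import *
tool(read_state())"
```

```text
pos [ 0.5894 -0.1553  0.0977] yaw x -68.2 z [ 0.0101 -0.0193 -0.9998] w 0.0119 F [-4.6688  0.9352 10.3618] t 4.43
```

Request:
carry_out:
  rows:
    - [1, 0, 0, 0, -1]
    - [1, 0, 0, 0, -1]
    - [1, 0, 0, 0, -1]
    - [1, 0, 0, 0, -1]
    - [1, 0, 0, 0, -0.6]

```text
time: 4.85
ee_pos: [0.5892, -0.155, 0.0978]
eef_rot: [0.926, -0.377, 0.008, 0.007]
ft_force: [-1.4, 0.3, 1.6]
width: 0.0121
```

```bash
python3 -c "
from m import *
tool(read_state())"
```

```text
pos [ 0.5892 -0.155   0.0978] yaw x -44.3 z [ 0.0095 -0.019  -0.9998] w 0.0121 F [-1.4387  0.331   1.555 ] t 4.85
```

Request:
carry_out:
  rows:
    - [1, 0, 0, 0, -0.05]
    - [-1, 0, 0, 0, 0]
    - [-1, 0, 0, 0.01, 0]
    - [-1, 0, 0, 0.01, 0]
    - [-1, 0, 0, 0, 0]
    - [-1, 0, 0, -0.3, 0]
    - [-1, 0, 0, -0.8, 0]
    - [-1, 0, 0, -1, 0]
    - [-1, 0, 0, -1, 0]
    - [-1, 0, 0, -1, 0]
    - [-1, 0, 0, -1, 0]

```text
time: 5.77
ee_pos: [0.5837, -0.1512, 0.2506]
eef_rot: [0.926, -0.378, 0.001, 0.008]
ft_force: [0.1, -0.1, 0.1]
width: 0.0708
```

```bash
cat > v.py <<'E'
from m import *
def axis(mask,cam,z,st):
    c=max(cv2.findContours(mask.astype(np.uint8),0,1)[0],key=cv2.contourArea)
    P=np.array([atz(cam,p[0],z,st)[:2] for p in c]); 
    return cv2.minAreaRect((P*1000).astype(np.float32))
def red(a):
    hsv=cv2.cvtColor(a,cv2.COLOR_BGR2HSV)
    return ((hsv[...,0]<6)|(hsv[...,0]>174))&(hsv[...,1]>170)&(hsv[...,2]>60)
E
python3 - <<'E'
from v import *
st=read_state();a=camera("wrist");tool(st);cv2.imwrite("pics/w2.png",a)
print(axis(red(a),"wrist",.102,st))
for n,z in (("nozzle_tip",.147),("tamper_top",.17),("tamper_center",.12),("holder_mouth",.088)):
    for p in pinpoint(n,"wrist")[:4]: print(n,np.round(p["xy"]),round(p["conf"],2),atz("wrist",p["xy"],z,st))
E
```

```text
pos [ 0.5837 -0.1512  0.2506] yaw x -44.4 z [-0.0038 -0.0149 -0.9999] w 0.0708 F [ 0.0831 -0.1356  0.0966] t 5.77
((589.6369018554688, -153.54055786132812), (51.40537643432617, 14.870949745178223), 45.48908996582031)
tamper_top [156. 167.] 0.95 [ 0.5159 -0.0346  0.17  ]
tamper_top [ 92. 116.] 0.76 [0.5036 0.0451 0.17  ]
tamper_top [223. 107.] 0.76 [ 0.5915 -0.0465  0.17  ]
tamper_top [100.   9.] 0.62 [0.5775 0.1074 0.17  ]
tamper_center [230. 106.] 0.97 [ 0.5859 -0.0401  0.12  ]
tamper_center [106. 110.] 0.79 [0.4923 0.063  0.12  ]
tamper_center [174. 164.] 0.62 [ 0.5054 -0.0356  0.12  ]
tamper_center [130.  22.] 0.6 [0.5767 0.1041 0.12  ]
```

Request:
carry_out:
  rows:
    - [-1, 0, 0, -0.5, -1]
    - [-1, 0, 0, 0, -1]
    - [-1, 0, 0, 0, -1]
    - [-1, 0, 0, 0, -1]
    - [-1, 0, 0, 0, -1]
    - [-1, 0, 0, 0, -1]
    - [-1, 0, 0, 0, -1]
    - [-1, 0, 0, 0, -1]
    - [-1, 0, 0, 0, -1]
    - [-1, 0, -1, 0, 0]
    - [-1, 0, -1, 0, 0]
    - [-1, 0, -1, 0, 0]
    - [-1, 0, -1, 0, 0]
    - [-1, 0, -1, 0, 0]
    - [-1, 0, -1, 0, 0]
    - [-1, 0, -0.5, 0, 0]
    - [-1, 0, 0, 0, 0]

```text
time: 7.43
ee_pos: [0.5627, 0.0491, 0.2385]
eef_rot: [1.0, 0.022, -0.022, 0.004]
ft_force: [0.3, -0.1, 0.3]
width: 0.0869
```

```bash
python3 - <<'E'
from v import *
st=read_state();a=camera("wrist");tool(st);cv2.imwrite("pics/w3.png",a)
print("canister",atz("scene",(401,279),.26))
for n,z in (("nozzle_tip",.147),("tamper_top",.17),("tamper_center",.12),("holder_mouth",.088),("tamper_foot",.07),("drawer_front",.104)):
    for p in pinpoint(n,"wrist")[:4]: print(n,np.round(p["xy"]),round(p["conf"],2),atz("wrist",p["xy"],z,st))
for p in silhouettes("holder_mouth","wrist")[:2]+silhouettes("tamper_center","wrist")[:4]:print(p["box"],p["conf"])
E
```

```text
pos [0.5627 0.0491 0.2385] yaw x 2.5 z [-0.044  -0.0081 -0.999 ] w 0.0869 F [ 0.3265 -0.1122  0.2783] t 7.43
canister [0.8295 0.0996 0.26  ]
tamper_top [236. 250.] 0.97 [0.4965 0.0146 0.17  ]
tamper_top [215. 132.] 0.9 [0.4834 0.1084 0.17  ]
tamper_top [325. 246.] 0.71 [0.5685 0.0237 0.17  ]
tamper_top [346. 141.] 0.58 [0.5788 0.1057 0.17  ]
tamper_center [326. 236.] 0.94 [0.57   0.0098 0.12  ]
tamper_center [223. 126.] 0.87 [0.4727 0.1099 0.12  ]
tamper_center [342. 136.] 0.75 [0.5788 0.1037 0.12  ]
tamper_center [252. 234.] 0.73 [0.4988 0.0067 0.12  ]
holder_mouth [339. 129.] 0.7 [0.5768 0.1079 0.088 ]
tamper_foot [338. 128.] 0.95 [0.5766 0.1068 0.07  ]
tamper_foot [257. 215.] 0.81 [0.4925 0.0079 0.07  ]
tamper_foot [235. 125.] 0.65 [0.4684 0.1064 0.07  ]
tamper_foot [322. 225.] 0.64 [0.5653 0.0008 0.07  ]
drawer_front [266.  36.] 0.72 [0.5057 0.193  0.104 ]
[338.1, 128.7, 78.0, 75.6] 0.62
[326.4, 230.6, 30.7, 40.1] 0.97
[229.7, 125.8, 39.0, 31.3] 0.96
[341.5, 131.6, 52.4, 51.6] 0.87
[256.7, 229.1, 38.2, 54.4] 0.64
```

View pics/w3.png

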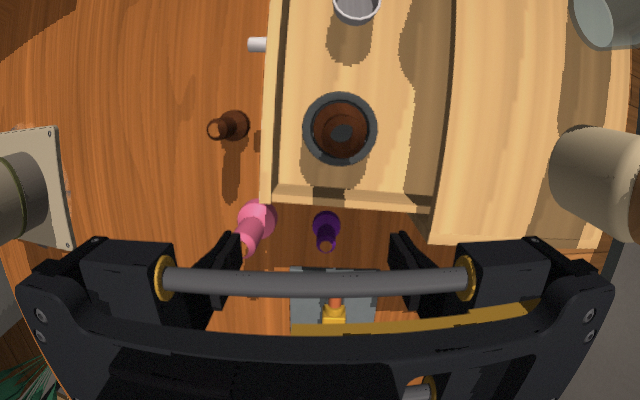

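Wrist view: our tamper stands in the holder at (340,130). Pink at (252,230), purple at (326,232) and small brown at (229,125) are outside the drawer. Moving over the tamper.

Request:
carry_out:
  rows:
    - [-1, 0.3, -1, 0, 0.1]
    - [-1, 0.2, -0.9, 0, 0]
    - [-1, 0, 0, 0.1, 0]
    - [-1, 0, 0, 0.8, 0]

```text
time: 8.22
ee_pos: [0.5795, 0.0999, 0.2152]
eef_rot: [1.0, 0.01, -0.017, 0.004]
ft_force: [0.9, -0.5, -0.4]
width: 0.087
```

```bash
python3 - <<'E'
from v import *
st=read_state();a=camera("wrist");tool(st)
for n,z in (("tamper_top",.17),("tamper_center",.12),("holder_mouth",.088),("tamper_foot",.07)):
    for p in pinpoint(n,"wrist")[:4]: print(n,np.round(p["xy"]),round(p["conf"],2),atz("wrist",p["xy"],z,st))
E
```

```text
pos [0.5795 0.0999 0.2152] yaw x 1.2 z [-0.0347 -0.0093 -0.9994] w 0.087 F [ 0.8628 -0.4777 -0.4146] t 8.22
tamper_top [315. 218.] 0.83 [0.5779 0.1061 0.17  ]
tamper_top [191. 188.] 0.58 [0.491  0.1249 0.17  ]
tamper_top [221. 301.] 0.57 [0.5037 0.0317 0.17  ]
tamper_center [318. 197.] 0.91 [0.5789 0.1055 0.12  ]
tamper_center [312. 277.] 0.79 [0.5749 0.0293 0.12  ]
tamper_center [237. 282.] 0.67 [0.5033 0.0179 0.12  ]
tamper_center [204. 176.] 0.6 [0.4814 0.1219 0.12  ]
tamper_foot [218. 171.] 0.91 [0.476  0.1149 0.07  ]
tamper_foot [316. 196.] 0.71 [0.576  0.0919 0.07  ]
tamper_foot [317. 181.] 0.62 [0.5761 0.1067 0.07  ]
tamper_foot [309. 266.] 0.57 [0.5703 0.0112 0.07  ]
```

Request:
carry_out:
  rows:
    - [-1, 0, -0.2, 0.6, 0]
    - [-1, 0.05, -0.05, 0.8, 0]
    - [-1, 0.05, 0, 0.8, 0]
    - [-1, 0, 0, 0.2, 0]

```text
time: 8.8
ee_pos: [0.5821, 0.103, 0.146]
eef_rot: [1.0, 0.007, -0.015, 0.005]
ft_force: [0.4, -0.1, 0.1]
width: 0.0869
```

```bash
python3 -c "
from m import *
tool(read_state())"
```

```text
pos [0.5821 0.103  0.146 ] yaw x 0.8 z [-0.029  -0.0102 -0.9995] w 0.0869 F [ 0.4126 -0.0934  0.1255] t 8.8
```

Request:
carry_out:
  rows:
    - [-1, -0.15, -0.08, 0.33, 0]
    - [0.5, 0, 0, 0.05, 0]
    - [0.5, 0, 0, 0.02, 0]
    - [0.5, 0, 0, 0.02, 0]
    - [0.5, 0, 0, 0.02, 0]
    - [0.5, 0, 0, 0.02, 0]
  force: 10

```text
time: 9.3
ee_pos: [0.5789, 0.1044, 0.1364]
eef_rot: [1.0, 0.006, -0.012, 0.005]
ft_force: [-0.3, 0.6, -0.0]
width: 0.0613
```

```bash
python3 -c "
from m import *
tool(read_state())"
```

```text
pos [0.5789 0.1044 0.1364] yaw x 0.7 z [-0.0241 -0.0101 -0.9997] w 0.0613 F [-0.2582  0.563  -0.014 ] t 9.3
```

Request:
carry_out:
  rows:
    - [1, 0, -0.03, 0.02, 0]
    - [1, 0, 0, 0.02, 0]
    - [1, 0, 0, 0.01, 0]
    - [1, 0, 0, 0.01, 0]
    - [1, 0, 0, 0.01, 0]
    - [1, 0, 0, 0, 0]
    - [1, 0, 0, 0, 0]
  force: 10

```text
time: 9.88
ee_pos: [0.5796, 0.1056, 0.1358]
eef_rot: [1.0, 0.006, -0.011, 0.005]
ft_force: [-0.1, -0.8, 1.2]
width: 0.0315
```

```bash
python3 -c "
from m import *
tool(read_state())"
```

```text
pos [0.5796 0.1056 0.1358] yaw x 0.7 z [-0.0218 -0.01   -0.9997] w 0.0315 F [-0.1241 -0.7787  1.1661] t 9.88
```

Request:
carry_out:
  rows:
    - [1, 0, 0, 0, 0]
    - [1, 0, 0, -0.3, 0]
    - [1, 0, 0, -0.6, 0]
    - [1, 0, 0, -0.6, 0]
    - [1, 0, 0, -0.8, 0]
    - [1, 0, 0, -0.8, 0]
    - [1, 0, 0, -0.8, 0]
  force: 30

```text
time: 10.47
ee_pos: [0.5785, 0.1055, 0.2523]
eef_rot: [1.0, 0.006, -0.018, 0.006]
ft_force: [1.0, 0.2, -2.3]
width: 0.0312
```

```bash
python3 - <<'E'
from v import *
st=read_state();a=camera("scene");tool(st);cv2.imwrite("pics/s2.png",cv2.resize(a[130:290,180:460],(800,457),interpolation=2))
for n,z in (("tamper_top",.27),("tamper_center",.22),("tamper_foot",.17)):
    for p in pinpoint(n,"scene")[:5]: print(n,np.round(p["xy"]),round(p["conf"],2),atz("scene",p["xy"],z,st))
p,q=pinpoint("nozzle_tip","scene")[:1],0
camera("top");q=pinpoint("nozzle_tip","top")[:1]
print(p,q, tri([ray("scene",p[0]["xy"]),ray("top",q[0]["xy"])]) if p and q else "")
E
```

```text
pos [0.5785 0.1055 0.2523] yaw x 0.7 z [-0.0351 -0.0114 -0.9993] w 0.0312 F [ 0.9611  0.2193 -2.2774] t 10.47
tamper_top [327. 190.] 0.64 [ 0.6391 -0.0249  0.27  ]
tamper_top [325. 230.] 0.64 [ 0.737  -0.0266  0.27  ]
tamper_top [376. 194.] 0.36 [0.6446 0.07   0.27  ]
tamper_center [324. 207.] 0.83 [ 0.6368 -0.0285  0.22  ]
tamper_center [394. 184.] 0.6 [0.5638 0.1187 0.22  ]
tamper_center [375. 205.] 0.42 [0.6263 0.0739 0.22  ]
tamper_foot [389. 197.] 0.88 [0.555  0.1144 0.17  ]
tamper_foot [326. 220.] 0.77 [ 0.6258 -0.0227  0.17  ]
tamper_foot [325. 243.] 0.52 [ 0.6879 -0.0239  0.17  ]
[{'xy': [220.9, 211.4], 'conf': 0.6}] [{'xy': [410.9, 160.4], 'conf': 0.47}] (array([ 0.5904, -0.2519,  0.146 ]), [np.float64(0.0033655156294957076), np.float64(0.0033655156294957094)])
```

View pics/s2.png

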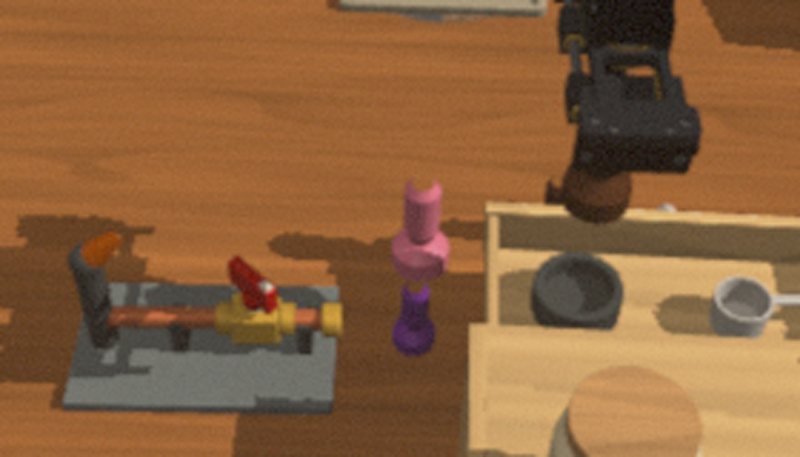

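The scene view shows the tamper held clear at about (390,195), the holder empty and in place, and the valve at half. The moves only turn about the tool z, so I'll lean the tamper by pivoting it in a light grip against free table, near x 0.45, y -0.2.

Request:
carry_out:
  rows:
    - [1, -0.3, 0.5, 0, 0]
    - [1, -0.39, 0.93, 0, 0]
    - [1, -0.39, 0.93, 0, 0]
    - [1, -0.39, 0.93, 0, 0]
    - [1, -0.39, 0.93, 0, 0]
    - [1, -0.39, 0.93, 0, 0]
    - [1, -0.39, 0.93, 0, 0]
    - [1, -0.39, 0.93, 0, 0]
    - [1, -0.39, 0.93, 0, 0]
    - [1, -0.39, 0.93, 0, 0]
    - [1, -0.39, 0.93, 0, 0]
    - [1, -0.2, 0.3, 0, 0]
    - [1, 0, 0, 0, 0]

```text
time: 11.9
ee_pos: [0.4366, -0.2112, 0.2442]
eef_rot: [1.0, 0.008, -0.029, 0.001]
ft_force: [-0.4, 0.4, -2.4]
width: 0.0316
```

```bash
python3 -c "
from m import *
s=read_state();tool(s);print(np.array(s['joint_positions']))"
```

```text
pos [ 0.4366 -0.2112  0.2442] yaw x 0.9 z [-0.0586 -0.0034 -0.9983] w 0.0316 F [-0.3621  0.3596 -2.3641] t 11.9
[ 0.8059  0.0885 -0.489   1.7456  0.0642  1.373   0.319 ]
```

Request:
carry_out:
  rows:
    - [1, 0, 0, 0.6, 0]
    - [1, 0.05, 0, 0.9, 0]
    - [1, 0.05, 0, 0.9, 0]
    - [1, 0.05, 0, 0.9, 0]
    - [1, 0.05, 0, 0.9, 0]
    - [1, 0, 0, 0.7, 0]
    - [1, 0, 0, 0.2, 0]
    - [1, 0, 0, 0, 0]

```text
time: 12.57
ee_pos: [0.4346, -0.2041, 0.0822]
eef_rot: [0.999, 0.01, -0.03, -0.001]
ft_force: [-0.4, -0.3, -1.6]
width: 0.031
```

```bash
python3 -c "
from m import *
s=read_state();tool(s);print(np.array(s['torque']))"
```

```text
pos [ 0.4346 -0.2041  0.0822] yaw x 1.2 z [-0.0601  0.001  -0.9982] w 0.031 F [-0.4333 -0.3258 -1.6286] t 12.57
[-0.0422 -0.2279  0.0012]
```

Request:
carry_out:
  rows:
    - [1, 0, 0, 0.25, 0]
    - [1, 0, 0, 0.2, 0]
    - [1, 0, 0, 0.15, 0]
    - [1, 0, 0, 0.1, 0]
  force: 8

```text
time: 12.9
ee_pos: [0.4356, -0.2035, 0.0634]
eef_rot: [1.0, 0.011, -0.029, 0.0]
ft_force: [-5.9, 1.5, 12.9]
width: 0.0318
```

```bash
python3 -c "
from m import *
s=read_state();tool(s);print(np.array(s['torque']))"
```

```text
pos [ 0.4356 -0.2035  0.0634] yaw x 1.3 z [-0.0573 -0.0009 -0.9984] w 0.0318 F [-5.8729  1.5132 12.9366] t 12.9
[0.1565 1.4825 0.0159]
```

Request:
carry_out:
  rows:
    - [1, 0, -0.2, -0.02, 0]
    - [1, 0, -0.25, -0.02, 0]
    - [1, 0, -0.25, 0, 0]
    - [1, 0, -0.25, 0, 0]
  force: 5

```text
time: 13.23
ee_pos: [0.4363, -0.1748, 0.0661]
eef_rot: [1.0, 0.01, -0.027, 0.001]
ft_force: [-0.4, -0.0, -2.1]
width: 0.0318
```

```bash
cat > o.py <<'E'
from v import *
import sys
s=read_state();tool(s);print(np.array(s['torque']))
a=camera("wrist");b=camera("scene");t=camera("top")
cv2.imwrite("pics/%s.png"%sys.argv[1],np.vstack([cv2.resize(b[110:260,180:460],(640,343),interpolation=2),cv2.resize(a[180:340,160:480],(640,256))[:256]]))
E
python3 o.py p1
```

```text
pos [ 0.4363 -0.1748  0.0661] yaw x 1.1 z [-0.0542 -0.0027 -0.9985] w 0.0318 F [-0.3796 -0.0405 -2.0548] t 13.23
[-0.0103 -0.1907 -0.0077]
```

View pics/p1.png

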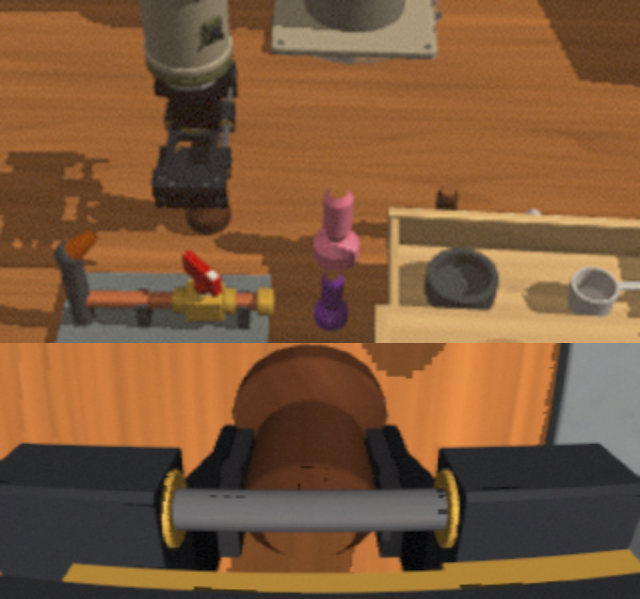

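The lift of the z command lost contact with the table. Flat-table friction alone is also geometrically marginal, because the normal force opposes the tilt at first. A better pivot is the inner corner between the table and the bolted station base. I'll turn the tool so the lean goes towards +x, push the foot against the base's near edge, then turn back.

Request:
carry_out:
  rows:
    - [1, 0, 0, -0.3, 0]
    - [1, 0, 0, -0.7, 0]
    - [1, 0, 0, -0.3, 1]
    - [1, 0, 0, 0, 1]
    - [1, 0, 0, 0, 1]
    - [1, 0, 0, 0, 1]
    - [1, 0, 0, 0, 1]
    - [1, 0, 0, 0, 1]
    - [1, 0, 0, 0, 1]
    - [1, 0, 0, 0, 1]
    - [1, 0, 0, 0, 1]
    - [1, 0, 0, 0, 1]
    - [1, 0, 0, 0, 1]
    - [1, 0, 0, 0, 1]
    - [1, 0, 0, 0, 1]
    - [1, 0, 0, 0, 1]
    - [1, 0, 0, 0, 1]
    - [1, 0, 0, 0, 1]
    - [1, 0, 0, 0, 1]
    - [1, 0, 0, 0, 1]
  force: 25

```text
time: 15.05
ee_pos: [0.4408, -0.1818, 0.1206]
eef_rot: [-0.685, 0.728, 0.014, -0.019]
ft_force: [0.3, -0.6, -1.7]
width: 0.0312
```

```bash
cat > q.py <<'E'
from v import *
s=read_state();m=tool(s)
camera("wrist")
G=np.array(s["ee_pos"])-.005*m[:,2]
# brightness-free estimate of lean about jaw axis: foot ray vs point at distance L from G in tool y-z plane
for n,L in(("tamper_foot",-.069),("tamper_center",-.019),("tamper_top",.031)):
    for p in pinpoint(n,"wrist")[:5]:
        o,d=ray("wrist",p["xy"],s)
        th=np.radians(np.arange(-80,81,.5))
        P=G+L*(np.outer(np.cos(th),-m[:,2])+np.outer(np.sin(th),-m[:,1]))
        e=np.linalg.norm(np.cross(P-o,d),axis=1);i=e.argmin()
        print(n,np.round(p["xy"]),round(p["conf"],2),"lean",np.degrees(th[i]),"err mm",round(e[i]*1000,1))
E
python3 q.py
```

```text
pos [ 0.4408 -0.1818  0.1206] yaw x -93.5 z [-0.0461 -0.0058 -0.9989] w 0.0312 F [ 0.2679 -0.576  -1.6949] t 15.05
tamper_foot [143. 163.] 0.94 lean -80.0 err mm 83.3
tamper_foot [134.  70.] 0.94 lean -80.0 err mm 89.7
tamper_foot [ 68. 201.] 0.84 lean -80.0 err mm 114.7
tamper_foot [315. 219.] 0.6 lean 1.0 err mm 0.5
tamper_center [ 48. 212.] 0.95 lean -80.0 err mm 120.8
tamper_center [119. 180.] 0.71 lean -80.0 err mm 96.4
tamper_center [314. 248.] 0.6 lean 0.5 err mm 0.1
tamper_center [113.  71.] 0.58 lean -80.0 err mm 117.0
tamper_top [89. 67.] 0.8 lean 48.5 err mm 107.5
tamper_top [ 24. 228.] 0.73 lean 30.5 err mm 107.5
tamper_top [ 79. 198.] 0.64 lean 37.0 err mm 93.9
```

Request:
carry_out:
  rows:
    - [1, -0.9, -0.4, 0, -0.5]
    - [1, 0, -0.6, 0.2, -0.2]
    - [1, 0, 0, 0.7, 0]
    - [1, 0, 0, 0.5, 0]
    - [1, 0, 0, 0.2, 0]

```text
time: 15.67
ee_pos: [0.4733, -0.1558, 0.0722]
eef_rot: [0.716, -0.698, -0.012, 0.017]
ft_force: [0.1, -0.1, -1.1]
width: 0.0313
```

```bash
python3 q.py | grep -v 80.0
```

```text
pos [ 0.4733 -0.1558  0.0722] yaw x -88.6 z [-0.0408 -0.0074 -0.9991] w 0.0313 F [ 0.1228 -0.0828 -1.1122] t 15.67
tamper_foot [312. 216.] 0.91 lean -1.0 err mm 1.8
tamper_center [315. 248.] 0.89 lean 1.5000000000000002 err mm 0.1
tamper_top [86. 87.] 0.75 lean 48.00000000000001 err mm 105.0
tamper_top [  8. 263.] 0.65 lean 26.5 err mm 111.1
```

Request:
carry_out:
  rows:
    - [1, 0, -0.4, 0.1, 0]
    - [1, 0, -0.3, 0.1, 0]
    - [1, 0, -0.3, 0.02, 0]
    - [1, 0, -0.3, 0, 0]
    - [1, 0, -0.3, 0, 0]
  force: 8

```text
time: 16.28
ee_pos: [0.5233, -0.1571, 0.0692]
eef_rot: [0.714, -0.699, -0.01, 0.017]
ft_force: [-2.4, 1.2, -0.6]
width: 0.0319
```

```bash
python3 q.py | grep -v 80.0
```

```text
pos [ 0.5233 -0.1571  0.0692] yaw x -88.8 z [-0.0382 -0.0105 -0.9992] w 0.0319 F [-2.4     1.1682 -0.5643] t 16.28
tamper_top [318. 265.] 0.92 lean 27.0 err mm 1.4
tamper_top [ 87. 174.] 0.91 lean 41.5 err mm 93.3
```

Request:
carry_out:
  rows:
    - [1, 0, -0.22, 0.03, 0]
    - [1, 0, -0.22, 0.06, 0]
    - [1, 0, -0.2, 0.06, 0]

```text
time: 16.73
ee_pos: [0.5415, -0.1568, 0.0639]
eef_rot: [0.714, -0.7, -0.01, 0.018]
ft_force: [-8.7, 4.4, 4.2]
width: 0.0314
```

```bash
sed -i '$a cv2.imwrite("pics/q.png",camera("wrist")[180:340,200:440])' q.py; python3 q.py | grep -v 80.0
```

```text
pos [ 0.5415 -0.1568  0.0639] yaw x -88.8 z [-0.0392 -0.0106 -0.9992] w 0.0314 F [-8.6925  4.4121  4.1798] t 16.73
tamper_foot [315. 240.] 0.66 lean 14.0 err mm 0.3
tamper_center [315. 270.] 0.92 lean 41.0 err mm 0.4
tamper_top [319. 241.] 0.96 lean 46.5 err mm 2.1
tamper_top [ 92. 210.] 0.84 lean 36.5 err mm 89.2
```

Request:
carry_out:
  rows:
    - [1, 0, 0, 0, 0]
    - [1, 0, 0, 0, 0]
    - [1, 0, 0.2, -0.3, 0]
    - [1, 0, 0.2, -0.8, 0]
    - [1, 0, 0, -0.9, 0]
    - [1, 0, 0, -0.9, 0]
    - [1, 0, 0, -0.9, 0]
    - [1, 0, 0, -0.9, 0]
    - [1, 0, 0, -0.5, 0]
    - [1, 0, 0, 0, 0]
  force: 45

```text
time: 17.82
ee_pos: [0.5313, -0.1573, 0.2312]
eef_rot: [0.714, -0.7, -0.008, 0.017]
ft_force: [0.5, 0.6, -1.9]
width: 0.0314
```

```bash
python3 q.py | grep -v 80.0; python3 - <<'E'
from v import *
for c in("scene","top"):
    cv2.imwrite("pics/%s3.png"%c,camera(c))
    for n in("tamper_top","tamper_center","tamper_foot"):
        for p in pinpoint(n,c)[:6]:
            print(c,n,np.round(p["xy"],1),round(p["conf"],2))
a=cv2.imread("pics/scene3.png")[80:280,140:460];b=camera("wrist")[120:320,160:480]
cv2.imwrite("pics/j.png",np.vstack([cv2.resize(a,(480,300),interpolation=2),cv2.resize(b,(480,300),interpolation=2)]))
E
```

```text
pos [ 0.5313 -0.1573  0.2312] yaw x -88.9 z [-0.0358 -0.0134 -0.9993] w 0.0314 F [ 0.5022  0.5859 -1.9214] t 17.82
tamper_center [314. 268.] 0.66 lean 38.0 err mm 0.1
tamper_top [316. 237.] 0.96 lean 50.0 err mm 0.9
tamper_top [189. 141.] 0.96 lean 66.5 err mm 65.1
tamper_top [181. 234.] 0.86 lean 38.5 err mm 56.0
tamper_top [109. 245.] 0.63 lean 30.5 err mm 82.1
scene tamper_top [328.5 191.9] 0.91
scene tamper_top [263.4 168.1] 0.67
scene tamper_top [375.2 194.4] 0.55
scene tamper_top [324.8 230.3] 0.51
scene tamper_center [323.8 238.5] 0.79
scene tamper_center [325.4 205.7] 0.69
scene tamper_center [270.1 170.7] 0.57
scene tamper_center [374.2 204.6] 0.51
scene tamper_foot [325.2 220.8] 0.89
scene tamper_foot [267.9 165.5] 0.85
top tamper_top [305.5 213.4] 0.71
top tamper_top [251.4 230. ] 0.63
top tamper_top [304.9 179.5] 0.56
top tamper_center [307.7 216.2] 0.9
top tamper_center [309.2 178.7] 0.74
top tamper_center [372.2 186.5] 0.41
top tamper_foot [306.3 218.7] 0.85
top tamper_foot [253.9 229.5] 0.69
top tamper_foot [373.5 204.3] 0.6
top tamper_foot [306.8 182.3] 0.6
```

View pics/j.png

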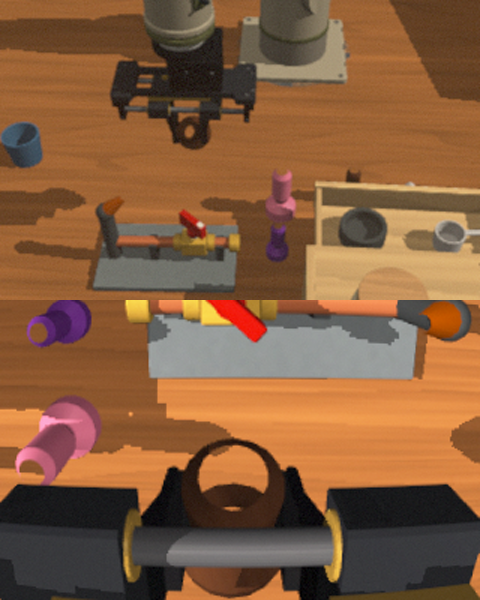

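The tamper leans about 45° in the grip, held firm. Now turn back so the lean goes to +y.

Request:
carry_out:
  rows:
    - [1, 0, 0, -0.3, -1]
    - [1, 0, 0, 0, -1]
    - [1, 0, 0, 0, -1]
    - [1, 0, 0, 0, -1]
    - [1, 0, 0, 0, -1]
    - [1, 0, 0, 0, -1]
    - [1, 0, 0, 0, -1]
    - [1, 0, 0, 0, -1]
    - [1, 0, 0, 0, -1]
    - [1, 0, 0, 0, -1]
    - [1, 0, 0, 0, -1]
    - [1, 0, 0, 0, -1]
    - [1, 0, 0, 0, -1]
    - [1, 0, 0, 0, -1]
    - [1, 0, 0, 0, -1]
    - [1, 0, 0, 0, -1]
    - [1, 0, 0, 0, -1]
    - [1, 0, 0, 0, -0.6]
    - [1, 0, 0, 0, 0]

```text
time: 20.1
ee_pos: [0.5307, -0.1565, 0.2358]
eef_rot: [0.999, 0.031, -0.021, 0.005]
ft_force: [-0.5, 0.1, -1.5]
width: 0.0309
```

```bash
cat > fit.py <<'E'
from v import *
from scipy.optimize import minimize
from scipy.spatial import ConvexHull
def proj(cam,P,s):
    i=camera_info(cam)
    if cam=="wrist":
        W=np.eye(4);W[:3,:3]=R.from_quat(s["eef_rot"]).as_matrix();W[:3,3]=s["ee_pos"];T=W@np.array(i["tool_from_camera"])
    else:T=np.array(i["extrinsics"])
    c=(P-T[:3,3])@T[:3,:3]
    if cam=="wrist":
        q=np.hypot(c[:,0],c[:,1]);r=np.arctan2(q,c[:,2]);x,y=c[:,0]/q*r,c[:,1]/q*r
    else:x,y=c[:,0]/c[:,2],c[:,1]/c[:,2]
    return np.c_[x*i["fx"]+i["cx"],y*i["fy"]+i["cy"]]
def render(cam,F,u,s):
    m=np.zeros((400,640),np.uint8);a=np.cross(u,[1,0,0.]);a/=np.linalg.norm(a);b=np.cross(u,a)
    t=np.linspace(0,2*np.pi,40)[:,None];ring=lambda h,r:F+h*u+r*(np.cos(t)*a+np.sin(t)*b)
    for A in((0,.02,.026,.026),(.02,.044,.011,.011),(.044,.092,.016,.016),(.092,.1,.016,.011)):
        P=proj(cam,np.vstack([ring(A[0],A[2]),ring(A[1],A[3])]),s)
        cv2.fillConvexPoly(m,cv2.convexHull((P*16).astype(np.int32)),1,shift=4)
    return m>0
s=read_state();M=tool(s);G=np.array(s["ee_pos"])-.005*M[:,2]
im={}
for c in("scene","top","wrist"):
    im[c]=camera(c);cv2.imwrite("pics/f_%s.png"%c,im[c])
    L=.069;u0=np.array([0,.707,.707])
    best=None
    for p in silhouettes("tamper_center",c):
        k=render(c,G-L*u0,u0,s);i=(k&p["mask"]).sum()
        if i>20 and (best is None or i>best[0]):best=(i,p["mask"],p["conf"])
    print(c,"overlap",best and (best[0],best[1].sum(),k.sum(),best[2]))
    for n in("tamper_top","tamper_center","tamper_foot"):
        for p in pinpoint(n,c):
            h={"tamper_top":.1,"tamper_center":.05,"tamper_foot":0}[n]
            e=proj(c,(G-L*u0+h*u0)[None],s)[0]
            if np.linalg.norm(e-p["xy"])<25:print("  ",n,np.round(p["xy"],1),"model",np.round(e,1),round(p["conf"],2))
    o=im[c].copy();k=render(c,G-L*u0,u0,s).astype(np.uint8)
    cv2.drawContours(o,cv2.findContours(k,0,1)[0],-1,(0,255,0),1)
    if best:cv2.drawContours(o,cv2.findContours(best[1].astype(np.uint8),0,1)[0],-1,(255,0,0),1)
    e=proj(c,G[None],s)[0].astype(int);x,y=max(e[0]-60,0),max(e[1]-40,0)
    im[c]=cv2.resize(o[y:y+80,x:x+120] if c!="wrist" else o[180:340,200:440],(480,320),interpolation=2)
cv2.imwrite("pics/fit.png",np.vstack([cv2.resize(im[c],(390,198*260//260)) for c in im]))
cv2.imwrite("pics/fit.png",np.vstack([np.hstack([im["scene"],im["top"]])[:, :],])[:,:] if 0 else cv2.resize(np.hstack([np.vstack([im["scene"],im["top"]]),np.vstack([im["wrist"],im["wrist"]*0])]),(800,533)))
E
python3 fit.py
```

```text
pos [ 0.5307 -0.1565  0.2358] yaw x 3.6 z [-0.042  -0.0109 -0.9991] w 0.0309 F [-0.516   0.149  -1.5303] t 20.1
scene overlap (np.int64(251), np.int64(256), np.int64(877), 0.6)
   tamper_center [264.  168.2] model [259.7 167.1] 0.83
   tamper_foot [246.6 177.5] model [245.1 178.5] 0.82
top overlap None
wrist overlap (np.int64(2959), np.int64(3322), np.int64(6560), 0.88)
   tamper_top [318.7 238.2] model [316.3 244.1] 0.66
   tamper_center [313.5 266.9] model [314.6 271.9] 0.69
```

View pics/fit.png

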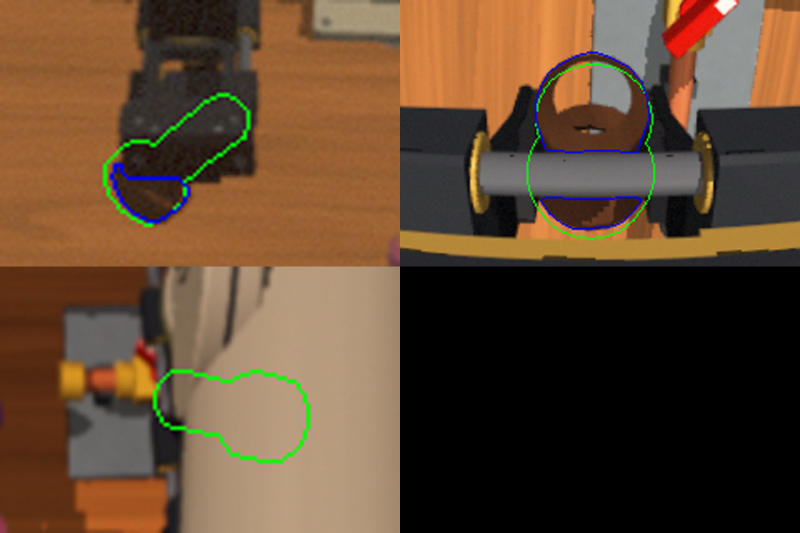

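The wrist view shows the leaned tamper's top at (318,238), and the scene view shows its foot at (247,177). The model outline at 45° is close but off by a few pixels. I'll fit lean, grip distance and offset to the contours that border bright background.

```bash
cat > fit2.py <<'E'
import sys,io,contextlib
from v import *
src=open("fit.py").read().split("s=read_state()")[0];exec(src)
from scipy.optimize import least_squares
s=read_state();M=tool(s);G=np.array(s["ee_pos"])-.005*M[:,2]
def model(th,L,d):
    t=np.radians(th);up=-M[:,2];f=-M[:,1]  # lean towards -tool y
    u=np.cos(t)*up+np.sin(t)*f; w=np.cos(t)*f-np.sin(t)*up
    return G-L*u+d*w,u
obs={}
for c in("scene","wrist"):
    a=camera(c);F,u=model(45,.069,0);k=render(c,F,u,s)
    b=max(silhouettes("tamper_center",c),key=lambda p:(k&p["mask"]).sum())
    m=cv2.GaussianBlur(a,(3,3),0)
    bg=(a.max(2)>105)&~cv2.dilate(b["mask"].astype(np.uint8),np.ones((3,3))).astype(bool)
    near=cv2.dilate(bg.astype(np.uint8),np.ones((5,5)))>0
    ct=max(cv2.findContours(b["mask"].astype(np.uint8),cv2.RETR_EXTERNAL,cv2.CHAIN_APPROX_NONE)[0],key=len)[:,0]
    obs[c]=np.array([p for p in ct if near[p[1],p[0]]]);print(c,len(obs[c]),b["conf"])
def res(x):
    F,u=model(x[0]*10,x[1]*.01,x[2]*.01);r=[]
    for c,w in(("scene",1.),("wrist",.4)):
        k=render(c,F,u,s).astype(np.uint8)
        ct=max(cv2.findContours(k,0,cv2.CHAIN_APPROX_NONE)[0],key=len).astype(np.float32)
        r+=[w*np.clip(cv2.pointPolygonTest(ct,(float(p[0]),float(p[1])),True),-5,5)/np.sqrt(len(obs[c])) for p in obs[c]]
    return np.r_[r,(x[1]-6.9)*.3,x[2]*1.]
best=minimize(lambda x:(res(x)**2).sum(),[4.5,6.9,0],method="Nelder-Mead",options=dict(initial_simplex=[[4.5,6.9,0],[5.2,6.9,0],[4.5,7.4,0],[4.5,6.9,.4]]))
th,L,d=best.x[0]*10,best.x[1]*.01,best.x[2]*.01
F,u=model(th,L,d)
print("lean",th,"L",L,"d",d,"cost",best.fun);print("foot",F,"axis",u)
for t in(39,42,45,48,51,54):print(t,round(minimize(lambda y:(res([t/10,*y])**2).sum(),[6.9,0],method="Nelder-Mead").fun,3))
E
python3 fit2.py
```

```text
pos [ 0.5307 -0.1564  0.2359] yaw x 3.4 z [-0.0419 -0.0109 -0.9991] w 0.0308 F [ 0.2483  0.0902 -3.0564] t 20.85
scene 39 0.74
wrist 94 0.86
lean 46.067809157483424 L 0.0645997158453742 d 0.00219825018356211 cost 4.334980058503383
foot [ 0.5316 -0.2018  0.1949] axis [-0.0138  0.7264  0.6871]
39 5.249
42 4.289
45 4.543
48 5.348Traceback (most recent call last):
  File "fit2.py", line 30, in <module>
    for t in(39,42,45,48,51,54):print(t,round(minimize(lambda y:(res([t/10,*y])**2).sum(),[6.9,0],method="Nelder-Mead").fun,3))
                                              ~~~~~~~~^^^^^^^^^^^^^^^^^^^^^^^^^^^^^^^^^^^^^^^^^^^^^^^^^^^^^^^^^^^^^^^^^
    res = _minimize_neldermead(fun, x0, args, callback, bounds=bounds,
                               **options)
    fxr = func(xr)
    fx = function(np.copy(x), *(wrapper_args + args))
  File "fit2.py", line 30, in <lambda>
    for t in(39,42,45,48,51,54):print(t,round(minimize(lambda y:(res([t/10,*y])**2).sum(),[6.9,0],method="Nelder-Mead").fun,3))
                                                                 ~~~^^^^^^^^^^^
  File "fit2.py", line 22, in res
    k=render(c,F,u,s).astype(np.uint8)
      ~~~~~~^^^^^^^^^
  File "<string>", line 18, in render
  File "<string>", line 5, in proj
ValueError: time passes only in moves, steps and waits
```

Request:
carry_out:
  rows:
    - [1, 0.4, 0.1, 0, 0]
    - [1, 0.6, 0.1, 0, 0]
    - [1, 0.6, 0.15, 0, 0]
    - [1, 0.3, 0.15, 0.1, 0]
    - [1, 0, 0, 0.1, 0]
    - [1, 0, 0, 0, 0]

```text
time: 21.55
ee_pos: [0.5897, -0.1691, 0.2269]
eef_rot: [0.999, 0.029, -0.021, 0.005]
ft_force: [0.2, 0.3, -2.1]
width: 0.0309
```

```bash
sed -i '$d' fit2.py; cat >> fit2.py <<'E'
N=np.array([.590,-.251,.147]);nd=np.array([-.0148,.7069,.7071])
for LL in(L,.067):
    F=model(th,LL,d)[0];v=F-N
    print("L",LL,"dist",v@nd,"offaxis",v-(v@nd)*nd,"angle",np.degrees(np.arccos(u@nd)))
for c in("scene","top","wrist"):
    for p in pinpoint("nozzle_tip",c)[:1]:print(c,"nozzle",np.round(p["xy"],1),round(p["conf"],2),"expected",proj(c,N[None],s)[0])
    for p in pinpoint("tamper_foot",c):
        e=proj(c,F[None],s)[0]
        if np.hypot(*(e-p["xy"]))<30:print(c,"foot",np.round(p["xy"],1),round(p["conf"],2),"expected",e)
E
sed -i 's/^for c in("scene","top","wrist"):/camera("top")\n&/' fit2.py
python3 fit2.py
```

```text
pos [ 0.5897 -0.1691  0.2269] yaw x 3.3 z [-0.0425 -0.0116 -0.999 ] w 0.0309 F [ 0.1544  0.2814 -2.1462] t 21.55
scene 10 0.75
wrist 66 0.81
lean 50.0458703157852 L 0.06854578275982831 d 0.000874753013332282 cost 25.069655792132657
foot [ 0.5911 -0.2215  0.1877] axis [-0.0177  0.7727  0.6346]
L 0.06854578275982831 dist 0.04964004124155047 offaxis [ 0.0018 -0.0056  0.0056] angle 5.638879960336641
L 0.067 dist 0.051178343885519215 offaxis [ 0.0018 -0.0055  0.0055] angle 5.638879960336641
scene nozzle [225.8 211. ] 0.46 expected [222.8056 211.1939]
scene foot [238.7 201.7] 0.75 expected [234.3045 198.8242]
```

```bash
cat > ov.py <<'E'
import sys
from v import *
exec(open("fit.py").read().split("s=read_state()")[0])
s=read_state();M=tool(s);G=np.array(s["ee_pos"])-.005*M[:,2]
N=np.array([.590,-.251,.147]);nd=np.array([-.0148,.7069,.7071])
a=camera("scene");o=cv2.resize(a,None,fx=8,fy=8,interpolation=2);raw=o.copy()
for t,L,col in((46,.067,(0,255,0)),):
    t=np.radians(t);u=-np.cos(t)*M[:,2]-np.sin(t)*M[:,1];F=G-L*u
    r=np.linspace(0,2*np.pi,40)[:,None];x=np.cross(u,[1,0,0]);x/=np.linalg.norm(x);y=np.cross(u,x)
    for h,q in((0,.026),(.02,.026)):
        P=proj("scene",F+h*u+q*(np.cos(r)*x+np.sin(r)*y),s);cv2.polylines(o,[((P+.5)*8).astype(int)],True,col,1)
    v=F-N;print("dist",v@nd,"off",v-(v@nd)*nd,"ang",np.degrees(np.arccos(u@nd)),u,F)
P=proj("scene",np.array([N-.045*nd,N,N+.05*nd]),s);cv2.polylines(o,[((P+.5)*8).astype(int)],False,(255,255,0),1)
x,y=205*8,165*8
cv2.imwrite("pics/ov%s.png"%sys.argv[1],np.hstack([raw[y:y+480,x:x+400],o[y:y+480,x:x+400]]))
E
python3 ov.py 1
```

```text
pos [ 0.59   -0.1693  0.2282] yaw x 3.3 z [-0.0409 -0.0127 -0.9991] w 0.031 F [-1.0028 -0.5877 -1.7169] t 22.1
dist 0.05175955486739754 off [ 0.0019 -0.0035  0.0036] ang 1.72207451332615 [-0.0137  0.7269  0.6866] [ 0.5911 -0.2179  0.1872]
```

View pics/ov1.png

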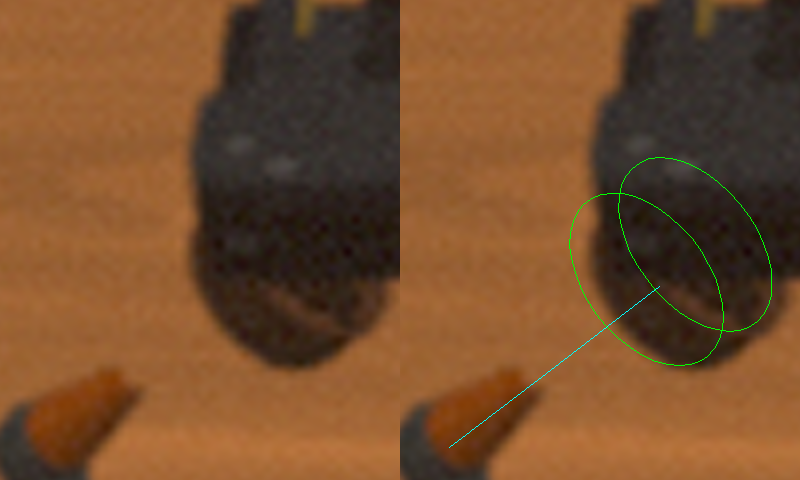

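The overlay shows the real foot centre at about (264,281) and the nozzle mouth at (128,379) in the crop. So the foot is well centred on the nozzle axis in this view but about 8-10 mm too far out. Moving in along the axis.

Request:
carry_out:
  rows:
    - [1, 0, 0.1, 0.1, 0]
    - [1, 0, 0.1, 0.12, 0]
    - [1, 0, 0, 0, 0]
    - [1, 0, 0, 0, 0]

```text
time: 22.48
ee_pos: [0.59, -0.1762, 0.2208]
eef_rot: [0.999, 0.029, -0.021, 0.006]
ft_force: [-0.6, -0.3, -2.2]
width: 0.0312
```

```bash
sed -i 's/(46,.067,(0,255,0))/(46,.062,(0,255,0))/; s/-.251,.147/-.2535,.147/' ov.py; cat >> ov.py <<'E'
w=camera("wrist");t=camera("top")
cv2.imwrite("pics/ov%s.png"%sys.argv[1],np.vstack([np.hstack([raw[y:y+480,x:x+400],o[y:y+480,x:x+400]])[120:480],cv2.resize(w[150:310,130:530],(600,240))[:, :600] if 0 else np.hstack([cv2.resize(w[200:320,230:430],(400,240)),cv2.resize(t[120:240,300:500],(400,240))])]))
print("valve",axis(red(a)&(np.arange(400)[:,None]>215)&(np.arange(640)<300)&(np.arange(640)>240),"scene",.102,s))
for n in("drawer_front","holder_mouth"):print(n,[np.round(atz("scene",p["xy"],.104 if n[0]=="d" else .088),3) for p in pinpoint(n,"scene")[:1]])
E
python3 ov.py 2
```

```text
pos [ 0.59   -0.1762  0.2208] yaw x 3.3 z [-0.041  -0.0127 -0.9991] w 0.0312 F [-0.5597 -0.3393 -2.1889] t 22.48
dist 0.04844134852922681 off [ 0.0018 -0.0019  0.002 ] ang 1.7252585155689035 [-0.0135  0.7269  0.6866] [ 0.591  -0.2212  0.1832]
valve ((601.6476440429688, -156.09442138671875), (59.702823638916016, 25.789405822753906), 45.193092346191406)
drawer_front [array([0.505, 0.185, 0.104])]
holder_mouth [array([0.578, 0.115, 0.088])]
```

View pics/ov2.png

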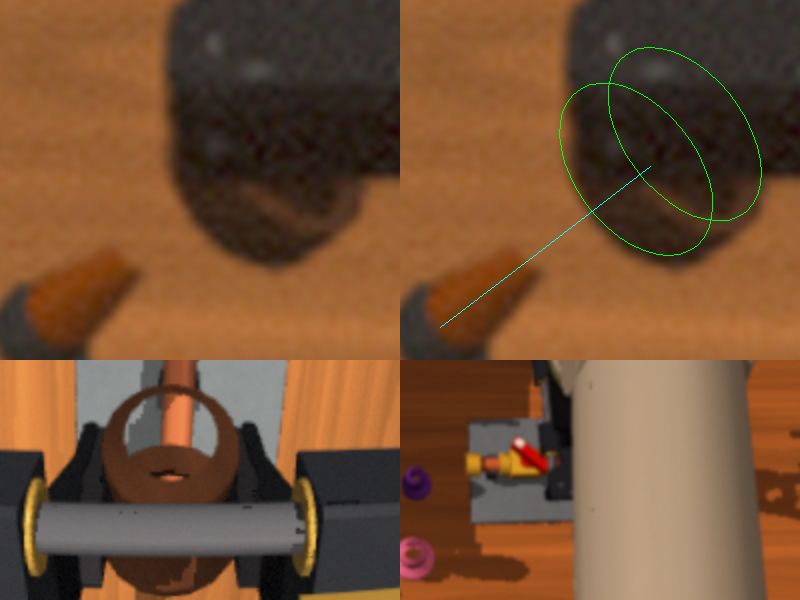

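The foot centre is at about (241,178) against the wanted (238,175), so it sits squarely in front of the nozzle at about 5 cm. The valve still reads about 45°. Handing in.

```bash
python3 -c "
from m import *
tool(read_state());print(close_job())"
```

```text
pos [ 0.5902 -0.1758  0.2212] yaw x 3.3 z [-0.0405 -0.0129 -0.9991] w 0.0308 F [ 0.0162  0.2669 -1.9862] t 22.73
the job is handed in; nothing more can be done
None
```

The job is handed in at 22.7 s of the 48 s allowed. The tamper is held in front of the nozzle and the valve is at about half open; no verdict was reported.

**What I did**
- I turned the red valve handle from about 21° to about 44–45° and released it.
- I drew the large brown tamper straight up out of its holder.
- The moves only turn about the tool's own axis. So I leaned the tamper in a light grip by pushing its foot against the near edge of the bolted station base (contact under about 11 N), then gripped it at 45 N.
- I tried pivoting it on the bare table first, pressing with about 14 N at most. That did not tilt it.
- I turned it towards the nozzle and set it in place.

**Last checks**

| Check | Result |
|---|---|
| Lean of the tamper | about 46–47°, about 2° off the nozzle axis |
| Foot to nozzle distance | about 5 cm (model estimate 48 mm) |
| Foot off centre | about 1–3 mm |
| Valve | about 45° from the last scene picture; 44° from the closer wrist view |
| Drawer and holder | within a few mm to 1 cm of their first readings, no visible change |

**Where checks fell short**
- One automatic outline fit at the final place was poor: it gave a 50° lean with a high error. I rejected it in favour of the earlier fit and the enlarged overlay.
- The nozzle readings differ by about 5 mm between cameras, so I set the distance from the scene picture alone.
- Sideways centring (along x) at the end comes from calibration and not from a direct look, because the arm hid that view from above.

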